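# Kit two stand brackets into their shadow-cut nests by feel

### The job

Put the tee bracket and the one-handed angle bracket of the viscometer stand back into the tray, each into the nest whose cavity has its outline, fully home on the cavity floor, lug up, and let go. Each nest block has been left clamped up to 8 mm either way along its bay, so feel (or look) for its cavity; the mirror-image nest stays empty. Leave the other things on the worktop where they stand.

Things in the scene. Friction and masses are not known exactly. Their poses are not given: they have to be found in the camera images.
- tee_lug (a point): Tee bracket. 12 mm plate, arms 18 mm wide, with an upright lug on top: 24 mm along x, 18 along y, flat sides, top 40 mm above the underside. Aluminium, 90-180 g. Grasp the lug across y. Point: on the lug's axis, 20 mm above the underside, z up. From it: cross-bar x -24 to -6 mm, y -30 to 30 mm; stem x -6 to 36 mm, y -9 to 9 mm.
- angle_lug (a point): Angle (L) bracket, one-handed. 12 mm plate, arms 18 mm wide, with an upright lug on top: 24 mm along x, 18 along y, flat sides, top 40 mm above the underside. Aluminium, 90-180 g. Grasp the lug across y. Point: on the lug's axis, 20 mm above the underside, z up. From it: long leg x -30 to 40 mm, y -9 to 9 mm; short leg x -30 to -12 mm, y 9 to 42 mm.
- nest_tee_mid (a point): Nest of the tee bracket. Point: where the lug's axis would be with the block at mid-travel (true position -8 to +8 mm from it along x, not shown by this reading; true across y), at cavity floor height, 10 mm over the worktop. Seated: bracket x, y along this x, y; its point 20 mm above this height. Cavity: outline of the tee bracket.
- nest_angle_mid (a point): Nest of the angle bracket. Point: where the lug's axis would be with the block at mid-travel (true position -8 to +8 mm from it along x, not shown by this reading; true across y), at cavity floor height, 10 mm over the worktop. Seated: bracket x, y along this x, y; its point 20 mm above this height. Cavity: outline of the angle bracket, short leg to +y.
- nest_mirror: Third nest, same make, cut for a mirror-image angle bracket that is not here (short leg to -y); no bracket here fits it; it stays empty. Origin under the middle of its bay, 3 mm over the worktop.
- tray: Fixed aluminium tray, 128 (x) by 276 mm (y), rim 16 mm high; three nests along y in any order, 88 mm pitch. Nest: black block, 92 x 80 mm, deck 18 mm over the worktop, with one flat-floored square-edged cavity 8 mm deep, 1.5 mm clearance all round. Blocks are clamped stiffly. A bracket too far to +x bears on the deck at both ends, too far to -x at one end only, and tips. Origin: centre of underside.
- tin: Aluminium tin 58 mm wide, 36 mm high, loose bystander, origin at the centre of its underside; stays where it is
- crucible: White porcelain crucible 42 mm wide, 34 mm high, loose bystander, origin at the centre of its underside; stays where it is
- jar: Sample jar with screw cap, 55 mm wide, 72 mm high, loose bystander, origin at the centre of its underside; stays where it is
- petri_dish: Shallow glass dish with sand, 61 mm wide, 14 mm high, loose bystander, origin at the centre of its underside; stays where it is
- beaker: Glass beaker 52 mm wide, 70 mm high, loose bystander, origin at the centre of its underside; stays where it is
There are look-alikes about, which are no part of the job. Leave any blue or yellow look-alike of the part that bears tee_lug alone.

How it is judged:
At the end, for the whole second after the job is handed in: Each bracket lies at rest on the floor of its own nest's cavity: lug centre 17 to 22.5 mm above the floor point, within 13 mm along and 6 mm across of the mid-travel point, tilted less than 0.06 rad and turned less than 0.12 rad from the nest (z of tee_lug in the frame of nest_tee_mid between 0.017 and 0.0225 m and x of tee_lug in the frame of nest_tee_mid between -0.013 and 0.013 m and y of tee_lug in the frame of nest_tee_mid between -0.006 and 0.006 m and angle between each of tee_lug, angle_lug's own z axis and vertical below 0.06 rad and angle between the x axis of tee_lug and the x axis of nest_tee_mid, either way round below 0.12 rad and linear speed of each of tee, angle below 0.02 m/s and z of angle_lug in the frame of nest_angle_mid between 0.017 and 0.0225 m and x of angle_lug in the frame of nest_angle_mid between -0.013 and 0.013 m and y of angle_lug in the frame of nest_angle_mid between -0.006 and 0.006 m and angle between the x axis of angle_lug and the x axis of nest_angle_mid, either way round below 0.12 rad); the robot touches nothing.
It fails at once if the tin is displaced by more than 30 mm (distance of tin from where it was at the start of the episode above 0.03 m).
It fails at once if the crucible is displaced by more than 30 mm (distance of crucible from where it was at the start of the episode above 0.03 m).
It fails at once if the jar is displaced by more than 30 mm (distance of jar from where it was at the start of the episode above 0.03 m).
It fails at once if the petri dish is displaced by more than 30 mm (distance of petri_dish from where it was at the start of the episode above 0.03 m).
It fails at once if the beaker is displaced by more than 30 mm (distance of beaker from where it was at the start of the episode above 0.03 m).
It also fails if it takes over 69 s, if anything falls off the work surface, if the arm or the gripper's body presses on something with over 40 N, if the wrist force passes 120 N, or if a joint passes its speed limit or range.

### The arm

A 7-joint arm with a two-finger parallel gripper is mounted at the origin on a cart in front of the work surface, level with it; the furniture and walls round the work are solid. World frame = base frame: x ahead of the robot, y to its left, z up, the work surface at z = 0. Lengths are in m, angles in rad, forces in N, time in s.
With the tool pointing down it reaches from about 0.35 to 0.9 m from the base axis. Payload 7.2 kg.
Tool frame: the origin (TCP) lies on the front face of the gripper's body, between the roots of the fingers; the fingertips stand 73 mm ahead of it and the grasp point (between the pads) lies hold_point_z ahead of it (hold_point_z is the distance from the TCP to the grasp point, in m); z points along the fingers, y is the line along which they close (so a half turn about z gives the same grasp; the last joint's range is limited). The gripper opens to 85 mm and grips with 20 to 120 N. Pads are 22 mm wide; open, the fingers measure 114 mm over their backs; the gripper's body (76 mm by 85 mm) begins 54 mm behind the grasp point. The pads swing forward as they close: fully open they stand 13 mm farther back than shut.
Start: joints at [-1.381, 0.411, -0.013, 1.596, 0.006, 1.134, -0.082], TCP at [0.159, 0.604, 0.304] pointing down, gripper open.
Joint ranges: [-2.95, 2.95], [-0.29, 1.99], [-1.47, 1.44], [0.14, 2.54], [-1.03, 4.17], [0.13, 1.85], [-2.86, 2.86]. Speed limits (rad/s): [2.39, 2.39, 3.01, 3.01, 3.14, 3.14, 3.14].

### API

Orientations are given as [roll, pitch, yaw] about the fixed x, y, z axes, in that order (R = Rz(yaw) Ry(pitch) Rx(roll)).
In Python, from bench import * gives the robot as it stands. The module is installed in compiled form; this text tells all that it offers.
- The arm moves only by the tool apply_moves, never from a script. Its argument "moves" is a list of rows, each an object with "xyz": the shift along the tool's x, y, z in units of 40 mm (1.0 is 40 mm), a list of three; "spin": the turn about the tool's z in units of 6 degrees (1.0 is 6 degrees); "jaw": the opening, from 0 (shut) to 1 (fully open). A call has 1 to 8 rows; each row shifts and turns the commanded pose from where the row before left it, along the tool's axes as they then stand; what a row does not reach is not made up. A row lasts 1/8 s, in which the tool goes at most 62.5 mm and 10.7 degrees, less where a joint would pass 70% of its speed; a pose out of reach is approached as far as the arm can. A call is refused whole if a number of a shift passes 1 or a number of a turn 1, either way. A call with a gripper value outside its range is refused whole. The fingers move at their own pace and stop on an object; the grip force is fixed at half the most. Time passes only in rows, so rows that do not move let the fingers close. It gives the time, the measured TCP pose, the force, the opening and the grip force at its end, in the units of the state.
- sense(): the state, without advancing time (a new reading comes with each control period).
- grab_frame(name): name is "side" or "top"; returns (picture, depth): 400x640x3 uint8, red, green, blue; 400x640 float32, m along the optical axis (not along the pixel's ray), 0 where there is no reading.
- camera_params(name): a dict with "mtx" (3x3 intrinsics, pixels), "T" (4x4, takes a point from camera to world coordinates). Camera axes: x right, y up, looking along -z (the intrinsics and any distortion apply to the point x, -y, -z); pixel columns grow to the right and rows downward; lengths in m; the calibration is good to about 2 mm. A picture is of the moment at which its call begins. camera_params takes no time and is no camera call.
- job_done(): hands the job in; it is judged then, once.
The state is a dict: "time_s": time; "qpos": joint angles; "joint_vel": joint speeds; "joint_torque": joint torques, N m; "tool_pos": TCP position; "ee_rot": TCP orientation; "contact_force": force on the tool from outside, world axes, zero at the start; "ft_torque": the same for the moment, N m; "finger_gap": opening from 0.0 (shut) to 1.0 (fully open); "grip_force": force on a finger pad.
Only numpy, scipy, OpenCV 4.12 (cv2) and the standard library are available. Lean on these libraries where they do the work, as an engineer would, in place of code of your own. Each camera call takes 0.05 s, during which the arm holds its last target. There are 200 camera calls.

## Working session

There is one attempt and no reset: what is moved stays moved. The work goes in short steps, Python scripts to look and compute and a tool call to move; the robot and the scene stay as the last step left them, time stands still between calls to the robot, and variables do not carry over. Pictures are saved under pics/ and viewed, at most 10 in all, crops included, and the job is handed in when it is done.

Besides the shell and the picture viewer there is one more tool, called after "Call:" by a JSON object that holds its "method" and its "body", one argument or row to a line. apply_moves: Moves the arm, as the interface text tells. Its arguments: {"type":"object","properties":{"moves":{"type":"array"}},"required":["moves"]}

```bash
mkdir -p pics; cat > h.py <<'E'
from bench import *
import numpy as np, cv2
def ray(name,uv,z):
    p=camera_params(name);K=np.array(p["mtx"]);T=np.array(p["T"])
    uv=np.atleast_2d(np.array(uv,float))
    n=np.linalg.solve(K,np.c_[uv,np.ones(len(uv))].T)
    d=T[:3,:3]@np.array([n[0],-n[1],-n[2]]);o=T[:3,3:]
    return (o+d*((z-o[2])/d[2])).T
def proj(name,P):
    p=camera_params(name);K=np.array(p["mtx"]);T=np.array(p["T"])
    c=np.linalg.inv(T)@np.r_[P,1];q=K@np.array([c[0],-c[1],-c[2]]);return q[:2]/q[2]
def save(im,n): cv2.imwrite("pics/"+n,cv2.cvtColor(im,cv2.COLOR_RGB2BGR))
E
python3 - <<'E'
from h import *
for n in("top","side"):
    im,d=grab_frame(n);save(im,n+"0.png");np.savez(n+"0.npz",im=im,d=d);p=camera_params(n);print({k:np.round(v,4).tolist() if not isinstance(v,str) else v for k,v in p.items()})
print(sense())
E
```

```text
{'mtx': [[485.2203, 0.0, 326.7221], [0.0, 485.2203, 205.2712], [0.0, 0.0, 1.0]], 'T': [[0.0113, 0.9966, -0.0817, 0.4242], [-0.9996, 0.0092, -0.0258, -0.0313], [-0.0249, 0.082, 0.9963, 1.3409], [0.0, 0.0, 0.0, 1.0]]}
{'mtx': [[511.8439, 0.0, 319.3083], [0.0, 511.8439, 201.2572], [0.0, 0.0, 1.0]], 'T': [[-0.9518, 0.1366, -0.2745, 0.0522], [-0.3065, -0.4382, 0.845, 1.3774], [-0.0048, 0.8885, 0.4589, 0.8146], [0.0, 0.0, 0.0, 1.0]]}
{'time_s': 0.1, 'qpos': array([-1.38118312,  0.4118454 , -0.01270606,  1.59697811,  0.00560106,
        1.1343088 , -0.08220523]), 'joint_vel': array([-1.74067457e-03, -1.15964258e-03,  1.24228253e-03, -6.09316859e-04,
       -1.89583925e-04,  4.67662614e-04,  8.38233370e-05]), 'joint_torque': array([ 1.60213378e-03, -6.01835346e+01,  6.83753360e-01, -3.00091124e+01,
        1.40042603e-02,  6.43683583e-03, -5.97623924e-07]), 'tool_pos': array([0.15929835, 0.60399493, 0.30311397]), 'ee_rot': array([-3.14009261e+00,  1.09750437e-04,  2.88379359e+00]), 'contact_force': array([ 0.19183219, -0.47567252, -0.65498087]), 'ft_torque': array([-0.03881485, -0.05110959,  0.03184718]), 'grip_force': 0.0, 'finger_gap': 0.9982577154152512}
```

View pics/top0.png

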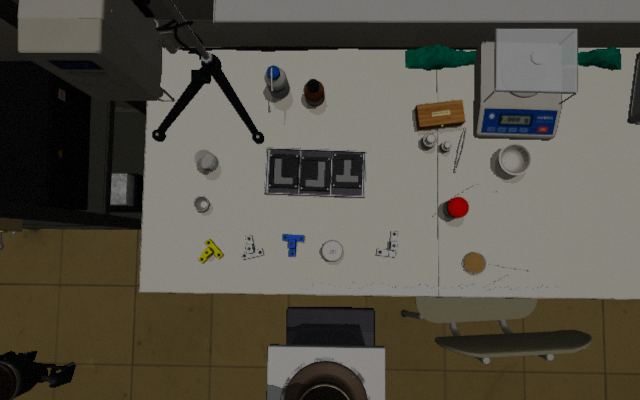

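View pics/side0.png

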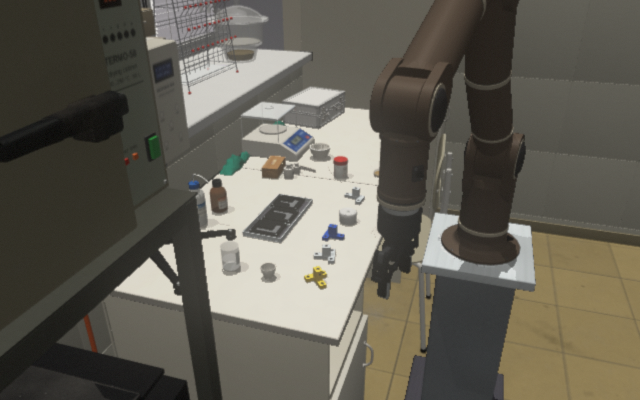

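The top view shows the tray with three nests at about (315,172). The candidate parts are a yellow tee (210,251), a grey one (252,247), a blue tee (292,244) and a grey one (388,245). The two grey ones fit the description, since blue and yellow are look-alikes. I'll confirm which is which in one enlarged crop.

```bash
python3 - <<'E'
from h import *
im=np.load("top0.npz")["im"]
f=lambda x0,y0,w,h,s:cv2.resize(im[y0:y0+h,x0:x0+w],None,fx=s,fy=s,interpolation=cv2.INTER_CUBIC)
a=f(258,144,114,57,7)[:,:798]
b=f(190,225,80,40,5);c=f(360,225,80,40,5)
r=np.vstack([a,np.hstack([b,c])[:,:798]]);a=np.clip(r.astype(float)*1.3,0,255).astype(np.uint8);save(a,"crop1.png");print(a.shape)
E
```

```text
(599, 798, 3)
```

View pics/crop1.png

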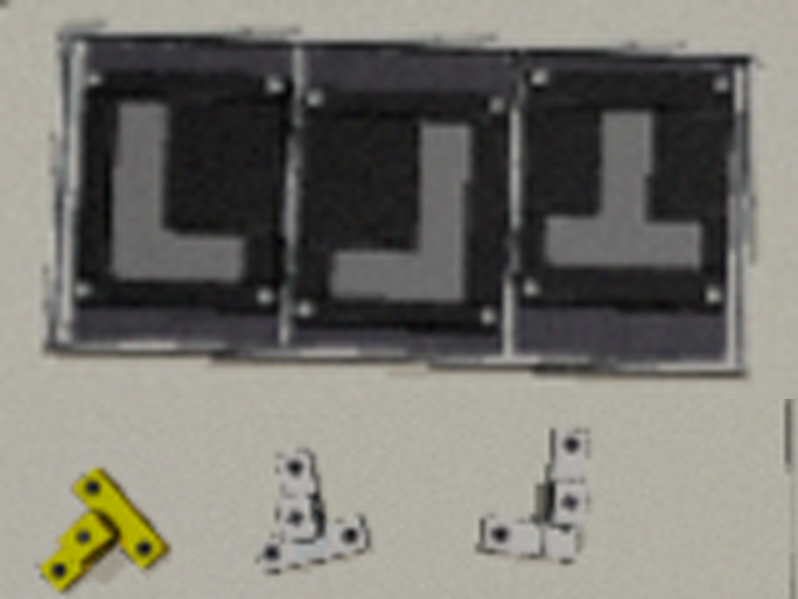

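The crop shows these matches:
- **Tee:** the grey part at (252,247).
- **Angle:** the grey part at (388,245), with its short leg to image-left (+y).
- **Nests:** tee on the right (348,172), angle in the middle (318,174), and the mirror nest on the left, which stays empty.

Next I'll measure them.

```bash
cat > m.py <<'E'
from h import *
def avg(name,n=6):
    I=[];D=[]
    for _ in range(n):
        im,d=grab_frame(name);I.append(im.astype(float));D.append(np.where(d>0,d,np.nan))
    return np.mean(I,0),np.nanmedian(D,0)
def cloud(name,d,box):
    p=camera_params(name);K=np.array(p["mtx"]);T=np.array(p["T"])
    x0,y0,w,h=box;u,v=np.meshgrid(np.arange(x0,x0+w),np.arange(y0,y0+h))
    z=d[y0:y0+h,x0:x0+w];c=np.stack([(u-K[0,2])/K[0,0]*z,-(v-K[1,2])/K[1,1]*z,-z],-1)
    return c@T[:3,:3].T+T[:3,3]
E
python3 - <<'E'
from m import *
im,d=avg("top",6);np.savez("avg.npz",im=im,d=d)
np.set_printoptions(linewidth=250,precision=0,suppress=True)
for n,b in(("tee",(238,230,30,34)),("ang",(372,226,32,36))):
    P=cloud("top",d,b);Z=P[...,2]*1000
    print(n);print(Z[::2,::2].round())
g=im.mean(2)
print(g[150:192:2,262:368:3].round())
hsv=cv2.cvtColor(im.astype(np.uint8),cv2.COLOR_RGB2HSV)
for n,b in(("tee",(238,230,30,34)),("ang",(372,226,32,36))):
    print(g[b[1]:b[1]+b[3],b[0]:b[0]+b[2]].round())
E
```

```text
tee
[[ 1.  0.  3.  1.  2.  1.  2.  0. -1.  1.  3. -0.  2.  1.  2.]
 [-2.  2.  2.  4.  2.  0.  1.  2.  3. -0.  1.  2.  2.  0.  3.]
 [ 1.  2.  0.  0.  1.  2.  1.  0.  1. -0.  0.  2. -1.  1. -1.]
 [ 0.  2.  2. -1. 13. 14. 15.  6.  0.  3.  4.  3.  2.  2.  3.]
 [ 1.  0.  3.  1. 14. 15. 14.  6.  2.  1.  2.  2.  3.  1.  1.]
 [ 0.  2. -1.  1. 14. 14. 14. 14.  2.  0.  1.  3.  1.  2. -1.]
 [ 2.  3.  0. -0. 14. 12. 12. 15.  0.  1.  1. -2.  1. -1.  2.]
 [ 2.  2.  2.  4. -0. 14. 42. 26.  1.  2.  1.  4.  3. -1. -0.]
 [-0.  0.  2. -0. 40. 39. 43. 34.  2.  1.  2.  2.  4.  0.  2.]
 [ 1. -0.  3. -0. 41. 41. 42. 42. 10.  0.  2.  0.  1.  1.  2.]
 [ 1.  2.  3.  0. 40. 40. 42. 42. 17. 13. 13. 15. 15.  1.  1.]
 [-0. -1.  1.  3. 40. 41. 40. 41. 15. 15. 14. 14. 13. -1. -2.]
 [-1.  1. 12. 14. 15. 15. 14. 15. 14. 13. 13. 16. 13.  1.  3.]
 [ 1.  1. 15. 17. 15. 12. 14. 15. 14. 13.  2.  4.  2.  4.  0.]
 [ 2.  3. 12. 16. 14. 12. -0.  2.  3.  3.  0.  2.  2.  1.  2.]
 [ 1.  1.  1.  3.  1.  1.  0.  4.  2.  1.  1.  1.  0.  1.  1.]
 [ 3.  2. -0.  3. -0.  0.  3.  1.  3.  2.  1.  2.  1. -0.  1.]]
ang
[[-0.  1. -0.  3.  1
[... 4786 characters left out ...]
 43.  43.  42.  43.  28.  26.  27.  32.  25.  54. 118. 133.]
 [133.  66.  62.  46.  45.  46.  46.  44.  47.  48.  47.  49.  90.  20.  20.  18.  16.  15.  10.  11.  10.  17.  30.  72.  49.  49.  48.  49.  48.  51.  52.  49.  50.  63. 117. 133.]]
[[133. 133. 132. ... 133. 132. 132.]
 [133. 132. 132. ... 133. 133. 134.]
 [133. 133. 132. ... 132. 133. 133.]
 ...
 [132. 132. 133. ... 132. 134. 133.]
 [133. 133. 132. ... 134. 133. 133.]
 [132. 133. 133. ... 133. 133. 133.]]
[[133. 132. 132. ... 133. 132. 133.]
 [132. 132. 132. ... 133. 133. 133.]
 [133. 132. 133. ... 132. 132. 132.]
 ...
 [133. 133. 132. ... 133. 132. 132.]
 [133. 133. 133. ... 132. 133. 132.]
 [132. 133. 132. ... 132. 133. 133.]]
```

```bash
cat >> m.py <<'E'
R={"tee":[(-24,-6,-30,30),(-6,36,-9,9)],"ang":[(-30,40,-9,9),(-30,-12,9,42)]}
def mom(P,w=None):
    w=np.ones(len(P)) if w is None else w
    c=np.average(P,axis=0,weights=w);C=np.cov(P.T,aweights=w);v=np.linalg.eigh(C)[1][:,1]
    return c,np.arctan2(v[1],v[0])
def model(n,cl=0):
    X,Y=np.meshgrid(np.arange(-40,50,.5)+.25,np.arange(-40,50,.5)+.25)
    m=np.any([(X>a-cl)&(X<b+cl)&(Y>c-cl)&(Y<d+cl) for a,b,c,d in R[n]],0)
    return mom(np.c_[X[m],Y[m]]/1000)
def pose(n,P,w=None,cl=0):   # lug-axis xy, yaw from moments (theta near 0)
    c,a=mom(P,w);mc,ma=model(n,cl);t=(a-ma+np.pi/2)%np.pi-np.pi/2
    r=np.array([[np.cos(t),-np.sin(t)],[np.sin(t),np.cos(t)]]);return c-r@mc,t
E
python3 - <<'E'
from m import *
f=np.load("avg.npz");im,d=f["im"],f["d"];np.set_printoptions(precision=4,suppress=True)
for n,b in(("tee",(238,230,30,34)),("ang",(372,226,32,36))):
    P=cloud("top",d,b).reshape(-1,3);q=P[P[:,2]>.007];l=P[P[:,2]>.03]
    print(n,pose(n,q[:,:2]),len(q),"lug",l.mean(0),mom(l[:,:2])[1],"lugpx",proj("top",l.mean(0)))
g=im.mean(2);ys,xs=np.mgrid[144:201,258:372];gg=g[144:201,258:372]
for n,x0,x1,y0,y1 in(("ang",303,327,160,189),("tee",334,360,158,184)):
    m=(xs>=x0)&(xs<=x1)&(ys>=y0)&(ys<=y1);w=np.clip((gg[m]-27)/(81-27),0,1);w[w<.15]=0
    P=ray("top",np.c_[xs[m],ys[m]],.010)[:,:2];print("nest",n,pose(n,P,w,1.5),w.sum())
# tray outline
m=(np.abs(gg-133)>12).astype(np.uint8);m=cv2.morphologyEx(m,cv2.MORPH_OPEN,np.ones((3,3)))
c=max(cv2.findContours(m,0,2)[0],key=cv2.contourArea)[:,0]+[258,144]
print("tray",cv2.minAreaRect((ray("top",c,.016)[:,:2]*1000).astype(np.float32)))
E
```

```text
tee (array([0.4131, 0.2094]), np.float64(0.23870847548123608)) 266 lug [0.4126 0.2095 0.0409] -2.820724724720257 lugpx [248.9561 248.5517]
ang (array([ 0.425 , -0.1764]), np.float64(-0.11387261768846857)) 266 lug [ 0.425  -0.176   0.0403] -3.129387089315478 lugpx [393.2074 245.5211]
nest ang (array([0.6157, 0.0203]), np.float64(-0.004607391615783385)) 250.77674897119343
nest tee (array([ 0.6241, -0.0512]), np.float64(-0.06410067163947009)) 254.68930041152262
tray ((622.7994384765625, 36.99726104736328), (277.5835876464844, 134.82655334472656), 88.28791046142578)
```

Call:
{"method": "apply_moves", "body": {
  "moves": [
    {"xyz": [0,0,0],"spin": -0.95,"jaw": 0.6},
    {"xyz": [0,0,0],"spin": -0.95,"jaw": 0.6},
    {"xyz": [0,0,0],"spin": -0.95,"jaw": 0.6},
    {"xyz": [0,0,0],"spin": -0.95,"jaw": 0.6},
    {"xyz": [0,0,0],"spin": -0.94,"jaw": 0.6},
    {"xyz": [-0.32,-0.92,0],"spin": 0,"jaw": 0.6},
    {"xyz": [-0.32,-0.92,0],"spin": 0,"jaw": 0.6},
    {"xyz": [-0.32,-0.92,0],"spin": 0,"jaw": 0.6}
  ]
}}

```text
time_s: 1.4
tool_pos: [0.2234, 0.5051, 0.3039]
ee_rot: [3.142, 0.0, -2.903]
contact_force: [-0.0, -0.8, 0.7]
finger_gap: 0.596
grip_force: 0.0
```

Call:
{"method": "apply_moves", "body": {
  "moves": [
    {"xyz": [-0.32,-0.92,0],"spin": 0,"jaw": 0.6},
    {"xyz": [-0.32,-0.92,0],"spin": 0,"jaw": 0.6},
    {"xyz": [-0.32,-0.92,0],"spin": 0,"jaw": 0.6},
    {"xyz": [-0.32,-0.92,0],"spin": 0,"jaw": 0.6},
    {"xyz": [-0.32,-0.92,0],"spin": 0,"jaw": 0.6},
    {"xyz": [-0.32,-0.92,0],"spin": 0,"jaw": 0.6},
    {"xyz": [-0.32,-0.92,0],"spin": 0,"jaw": 0.6},
    {"xyz": [0,0,0],"spin": 0,"jaw": 0.6}
  ]
}}

```text
time_s: 2.4
tool_pos: [0.3723, 0.2744, 0.3042]
ee_rot: [-3.141, 0.001, -2.908]
contact_force: [0.1, -0.5, 0.1]
finger_gap: 0.599
grip_force: 0.0
```

```bash
cat >> h.py <<'E'
from scipy.spatial.transform import Rotation as Ro
def go(x,y,z,yaw):
    s=sense();r=s["ee_rot"];cy=Ro.from_euler("xyz",r).as_matrix()
    yw=np.arctan2(cy[1,0],cy[0,0]);dy=(yaw-yw+np.pi)%(2*np.pi)-np.pi
    A=Ro.from_euler("xyz",[np.pi,0,yaw]).as_matrix()   # axes after spin
    print("t",round(s["time_s"],2),"pos",np.round(s["tool_pos"],4),"yaw",round(yw%(2*np.pi),4),"F",np.round(s["contact_force"],1),"gap",round(s["finger_gap"],3),"grip",round(s["grip_force"],1))
    print("spin",round(-np.degrees(dy)/6,3),"then xyz units",np.round(A.T@(np.array([x,y,z])-s["tool_pos"])/.04,3))
E
python3 -c "
from h import *
go(.413,.2095,.12,np.pi+.239)"
```

```text
t 2.4 pos [0.3723 0.2744 0.3042] yaw 3.375 F [ 0.1 -0.5  0.1] gap 0.599 grip 0.0
spin -0.053 then xyz units [-0.604 -1.817  4.604]
```

Call:
{"method": "apply_moves", "body": {
  "moves": [
    {"xyz": [-0.3,-0.91,0.6],"spin": -0.05,"jaw": 0.6},
    {"xyz": [-0.3,-0.91,0.6],"spin": 0,"jaw": 0.6},
    {"xyz": [0,0,0.9],"spin": 0,"jaw": 0.6},
    {"xyz": [0,0,0.9],"spin": 0,"jaw": 0.6},
    {"xyz": [0,0,0.9],"spin": 0,"jaw": 0.6},
    {"xyz": [0,0,0.7],"spin": 0,"jaw": 0.6},
    {"xyz": [0,0,0],"spin": 0,"jaw": 0.6}
  ]
}}

```text
time_s: 3.28
tool_pos: [0.4101, 0.2123, 0.1184]
ee_rot: [-3.141, -0.004, -2.897]
contact_force: [0.1, 0.6, -0.5]
finger_gap: 0.603
grip_force: 0.0
```

```bash
python3 -c "
from h import *
go(.413,.2095,.087,np.pi+.239)
im,d=grab_frame('side');u=proj('side',[.413,.21,.05]).astype(int);print(u)
c=im[u[1]-50:u[1]+50,u[0]-65:u[0]+65];save(cv2.resize(c,None,fx=6,fy=6,interpolation=2),'side1.png')"
```

```text
t 3.27 pos [0.4101 0.2123 0.1184] yaw 3.3864 F [ 0.1  0.6 -0.5] gap 0.603 grip 0.0
spin 0.055 then xyz units [-0.054 -0.085  0.785]
[325 243]
```

View pics/side1.png

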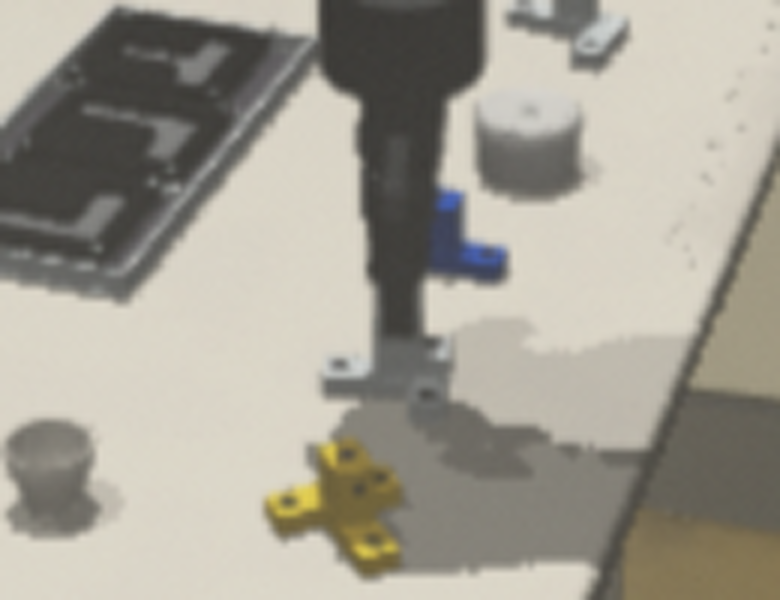

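The side view shows the grey tee's lug directly under the near finger at crop (400,355), so the fingers straddle it. I'll go down and grip.

Call:
{"method": "apply_moves", "body": {
  "moves": [
    {"xyz": [-0.05,-0.08,0.4],"spin": 0.05,"jaw": 0.5},
    {"xyz": [0,0,0.38],"spin": 0,"jaw": 0.5},
    {"xyz": [0,0,0],"spin": 0,"jaw": 0.4},
    {"xyz": [0,0,0],"spin": 0,"jaw": 0},
    {"xyz": [0,0,0],"spin": 0,"jaw": 0},
    {"xyz": [0,0,0],"spin": 0,"jaw": 0},
    {"xyz": [0,0,0],"spin": 0,"jaw": 0},
    {"xyz": [0,0,0],"spin": 0,"jaw": 0}
  ]
}}

```text
time_s: 4.32
tool_pos: [0.4142, 0.2095, 0.0889]
ee_rot: [3.141, 0.0, -2.903]
contact_force: [-0.5, -0.4, 1.3]
finger_gap: 0.195
grip_force: 59.0
```

```bash
python3 -c "
from h import *
go(.624,-.051,.16,np.pi-.032)"
```

```text
t 4.33 pos [0.4142 0.2095 0.0889] yaw 3.3802 F [-0.5 -0.4  1.3] gap 0.195 grip 59.0
spin 2.584 then xyz units [-5.452 -6.341 -1.778]
```

Call:
{"method": "apply_moves", "body": {
  "moves": [
    {"xyz": [0,0,-0.9],"spin": 0,"jaw": 0},
    {"xyz": [0,0,-0.9],"spin": 0.86,"jaw": 0},
    {"xyz": [0,0,0],"spin": 0.86,"jaw": 0},
    {"xyz": [0,0,0],"spin": 0.86,"jaw": 0},
    {"xyz": [-0.68,-0.8,0],"spin": 0,"jaw": 0},
    {"xyz": [-0.68,-0.8,0],"spin": 0,"jaw": 0},
    {"xyz": [-0.68,-0.8,0],"spin": 0,"jaw": 0},
    {"xyz": [-0.68,-0.8,0],"spin": 0,"jaw": 0}
  ]
}}

```text
time_s: 5.32
tool_pos: [0.5194, 0.0771, 0.1606]
ee_rot: [3.141, -0.0, 3.11]
contact_force: [1.6, 0.8, -1.5]
finger_gap: 0.198
grip_force: 58.9
```

Call:
{"method": "apply_moves", "body": {
  "moves": [
    {"xyz": [-0.68,-0.8,0],"spin": 0,"jaw": 0},
    {"xyz": [-0.68,-0.8,0],"spin": 0,"jaw": 0},
    {"xyz": [-0.68,-0.8,0],"spin": 0,"jaw": 0},
    {"xyz": [-0.68,-0.75,0],"spin": 0,"jaw": 0},
    {"xyz": [0,0,0.5],"spin": 0,"jaw": 0},
    {"xyz": [0,0,0.3],"spin": 0,"jaw": 0},
    {"xyz": [0,0,0],"spin": 0,"jaw": 0},
    {"xyz": [0,0,0],"spin": 0,"jaw": 0}
  ]
}}

```text
time_s: 6.32
tool_pos: [0.6234, -0.0503, 0.1289]
ee_rot: [3.141, -0.0, 3.111]
contact_force: [-1.2, -0.4, -1.2]
finger_gap: 0.199
grip_force: 58.9
```

```bash
python3 - <<'E'
from h import *
P=[]
for _ in range(4): im,d=grab_frame('side');P.append(sense()["tool_pos"])
print(np.round(P,4))
go(.625,-.0512,.115,np.pi-.032)
ims,d=grab_frame('side');u=proj('side',[.62,-.05,.03]).astype(int)
c=ims[u[1]-40:u[1]+40,u[0]-50:u[0]+50];a=cv2.resize(c,(500,400),interpolation=2)
im,d=grab_frame('top');b=cv2.resize(im[140:205,315:375],(300,325),interpolation=2)
o=np.zeros((400,800,3),np.uint8);o[:,:500]=a;o[:325,500:]=b
save(np.clip(o*1.3,0,255).astype(np.uint8),'over1.png');print(u)
E
```

```text
[[ 0.6237 -0.0505  0.1292]
 [ 0.6238 -0.0507  0.1294]
 [ 0.6238 -0.0508  0.1294]
 [ 0.6238 -0.051   0.1293]]
t 6.53 pos [ 0.6238 -0.051   0.1293] yaw 3.1104 F [-0.4 -0.3 -1. ] gap 0.198 grip 58.9
spin 0.008 then xyz units [-0.03  -0.005  0.358]
[289 199]
```

View pics/over1.png

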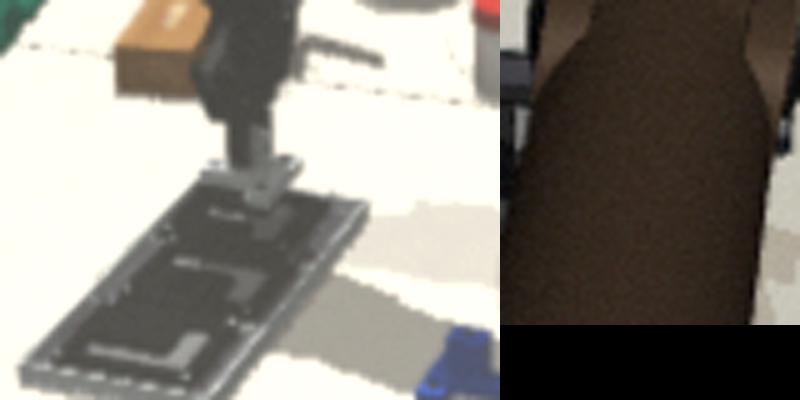

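The side view shows the tee over its nest at crop (260,180), stem pointing to +x and level. The arm blocks the top view. I'll lower in small steps and watch the force.

Call:
{"method": "apply_moves", "body": {
  "moves": [
    {"xyz": [-0.03,0,0.25],"spin": 0,"jaw": 0},
    {"xyz": [0,0,0.2],"spin": 0,"jaw": 0},
    {"xyz": [0,0,0.05],"spin": 0,"jaw": 0},
    {"xyz": [0,0,0.05],"spin": 0,"jaw": 0},
    {"xyz": [0,0,0.05],"spin": 0,"jaw": 0},
    {"xyz": [0,0,0],"spin": 0,"jaw": 0},
    {"xyz": [0,0,0],"spin": 0,"jaw": 0}
  ]
}}

```text
time_s: 7.5
tool_pos: [0.6248, -0.0514, 0.1048]
ee_rot: [3.142, 0.0, 3.11]
contact_force: [0.8, -0.1, -0.7]
finger_gap: 0.202
grip_force: 58.8
```

```bash
python3 -c "
from h import *
print(sense()['ft_torque'])
go(.625,-.0512,.0985,np.pi-.032)"
```

```text
[-0.06258596  0.02802794 -0.03980776]
t 7.5 pos [ 0.6248 -0.0514  0.1048] yaw 3.11 F [ 0.8 -0.1 -0.7] gap 0.202 grip 58.8
spin 0.004 then xyz units [-0.004  0.004  0.159]
```

Call:
{"method": "apply_moves", "body": {
  "moves": [
    {"xyz": [0,0,0.05],"spin": 0,"jaw": 0},
    {"xyz": [0,0,0.05],"spin": 0,"jaw": 0},
    {"xyz": [0,0,0],"spin": 0,"jaw": 0},
    {"xyz": [0,0,0],"spin": 0,"jaw": 0}
  ]
}}

```text
time_s: 8.0
tool_pos: [0.6247, -0.0514, 0.1006]
ee_rot: [-3.142, -0.0, 3.11]
contact_force: [-0.4, 0.3, -1.4]
finger_gap: 0.201
grip_force: 58.8
```

```bash
python3 -c "
from h import *
print(sense()['ft_torque'])
go(.625,-.0512,.0985,np.pi-.032)"
```

```text
[-0.12950851  0.04546507  0.05748268]
t 8.0 pos [ 0.6247 -0.0514  0.1006] yaw 3.1099 F [-0.4  0.3 -1.4] gap 0.201 grip 58.8
spin 0.003 then xyz units [-0.007  0.006  0.053]
```

Call:
{"method": "apply_moves", "body": {
  "moves": [
    {"xyz": [0,0,0.04],"spin": 0,"jaw": 0},
    {"xyz": [0,0,0.03],"spin": 0,"jaw": 0},
    {"xyz": [0,0,0],"spin": 0,"jaw": 0},
    {"xyz": [0,0,0],"spin": 0,"jaw": 0}
  ]
}}

```text
time_s: 8.5
tool_pos: [0.6249, -0.0514, 0.0989]
ee_rot: [3.141, 0.0, 3.11]
contact_force: [-2.6, 0.9, 8.3]
finger_gap: 0.2
grip_force: 60.1
```

```bash
python3 -c "
from h import *
print(sense()['ft_torque'])
go(.625,-.0512,.0985,np.pi-.032)"
```

```text
[-0.04928019  0.66727894  0.02530476]
t 8.5 pos [ 0.6249 -0.0514  0.0989] yaw 3.1099 F [-2.6  0.9  8.3] gap 0.2 grip 60.1
spin 0.003 then xyz units [-0.003  0.006  0.009]
```

Call:
{"method": "apply_moves", "body": {
  "moves": [
    {"xyz": [0,0,0],"spin": 0,"jaw": 0.35},
    {"xyz": [0,0,0],"spin": 0,"jaw": 0.45},
    {"xyz": [0,0,0],"spin": 0,"jaw": 0.5},
    {"xyz": [0,0,-0.3],"spin": 0,"jaw": 0.5},
    {"xyz": [0,0,-1],"spin": 0,"jaw": 0.5},
    {"xyz": [0,0,-1],"spin": 0,"jaw": 0.5},
    {"xyz": [0,0,-0.5],"spin": 0,"jaw": 0.5}
  ]
}}

```text
time_s: 9.38
tool_pos: [0.6257, -0.0516, 0.2133]
ee_rot: [3.141, 0.004, 3.11]
contact_force: [0.2, 0.4, -0.5]
finger_gap: 0.502
grip_force: 0.0
```

```bash
python3 -c "
from h import *
go(.425,-.1765,.12,np.pi-.114)"
```

```text
t 9.38 pos [ 0.6257 -0.0516  0.2133] yaw 3.1098 F [ 0.2  0.4 -0.5] gap 0.502 grip 0.0
spin 0.785 then xyz units [ 4.629 -3.673  2.332]
```

Call:
{"method": "apply_moves", "body": {
  "moves": [
    {"xyz": [0,0,0],"spin": 0.79,"jaw": 0.5},
    {"xyz": [0.77,-0.61,0],"spin": 0,"jaw": 0.5},
    {"xyz": [0.77,-0.61,0],"spin": 0,"jaw": 0.5},
    {"xyz": [0.77,-0.61,0],"spin": 0,"jaw": 0.5},
    {"xyz": [0.77,-0.61,0],"spin": 0,"jaw": 0.5},
    {"xyz": [0.77,-0.61,0],"spin": 0,"jaw": 0.5},
    {"xyz": [0.78,-0.62,0],"spin": 0,"jaw": 0.5},
    {"xyz": [0,0,0],"spin": 0,"jaw": 0.5}
  ]
}}

```text
time_s: 10.38
tool_pos: [0.4218, -0.1778, 0.2107]
ee_rot: [3.141, 0.0, 3.023]
contact_force: [0.3, 0.3, 0.2]
finger_gap: 0.495
grip_force: 0.0
```

```bash
python3 - <<'E'
from m import *
go(.425,-.1765,.12,np.pi-.114)
# check the tee in its nest by top depth / picture
im,d=grab_frame('top');P=cloud("top",d,(325,150,50,45)).reshape(-1,3)
l=P[(P[:,2]>.036)&(P[:,2]<.07)];print(len(l),l.mean(0) if len(l) else 0)
ims,_=grab_frame('side');u=proj('side',[.62,-.05,.03]).astype(int)
o=np.zeros((480,800,3),np.uint8);o[:400,:400]=cv2.resize(ims[u[1]-25:u[1]+25,u[0]-25:u[0]+25],(400,400),interpolation=2)
o[:480,400:]=cv2.resize(im[146:206,328:378],(400,480),interpolation=2)
save(np.clip(o*1.3,0,255).astype(np.uint8),'chk1.png')
E
```

```text
t 10.38 pos [ 0.4218 -0.1778  0.2107] yaw 3.0231 F [0.3 0.3 0.2] gap 0.495 grip 0.0
spin -0.043 then xyz units [-0.076  0.041  2.268]
59 [ 0.62205467 -0.04942654  0.05091154]
```

View pics/chk1.png

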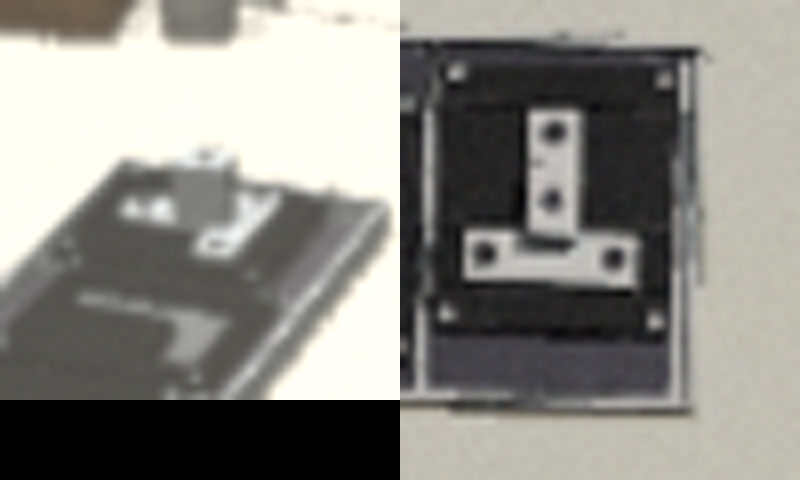

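The tee sits in its cavity at top crop (550,230). Its lug top is at 0.051 m, so it is fully home. Now the angle bracket.

Call:
{"method": "apply_moves", "body": {
  "moves": [
    {"xyz": [-0.08,0.04,0.8],"spin": -0.04,"jaw": 0.5},
    {"xyz": [0,0,0.8],"spin": 0,"jaw": 0.5},
    {"xyz": [0,0,0.6],"spin": 0,"jaw": 0.5},
    {"xyz": [0,0,0],"spin": 0,"jaw": 0.5},
    {"xyz": [0,0,0],"spin": 0,"jaw": 0.5}
  ]
}}

```text
time_s: 11.1
tool_pos: [0.4283, -0.1747, 0.1226]
ee_rot: [-3.142, 0.001, 3.032]
contact_force: [0.3, -0.8, -0.3]
finger_gap: 0.499
grip_force: 0.0
```

```bash
python3 -c "
from h import *
go(.425,-.1763,.0885,np.pi-.114)"
```

```text
t 11.1 pos [ 0.4283 -0.1747  0.1226] yaw 3.0322 F [ 0.3 -0.8 -0.3] gap 0.499 grip 0.0
spin 0.044 then xyz units [ 0.078 -0.05   0.851]
```

Call:
{"method": "apply_moves", "body": {
  "moves": [
    {"xyz": [0.07,-0.04,0.4],"spin": 0.04,"jaw": 0.5},
    {"xyz": [0,0,0.44],"spin": 0,"jaw": 0.5},
    {"xyz": [0,0,0],"spin": 0,"jaw": 0.4},
    {"xyz": [0,0,0],"spin": 0,"jaw": 0},
    {"xyz": [0,0,0],"spin": 0,"jaw": 0},
    {"xyz": [0,0,0],"spin": 0,"jaw": 0},
    {"xyz": [0,0,0],"spin": 0,"jaw": 0},
    {"xyz": [0,0,0],"spin": 0,"jaw": 0}
  ]
}}

```text
time_s: 12.1
tool_pos: [0.4252, -0.1764, 0.0895]
ee_rot: [-3.141, 0.002, 3.027]
contact_force: [0.2, -0.5, 7.8]
finger_gap: 0.199
grip_force: 59.4
```

```bash
python3 -c "
from h import *
go(.616,.0195,.165,np.pi-.032)"
```

```text
t 12.1 pos [ 0.4252 -0.1764  0.0895] yaw 3.0273 F [ 0.2 -0.5  7.8] gap 0.199 grip 59.4
spin -0.786 then xyz units [-4.61   5.046 -1.887]
```

Call:
{"method": "apply_moves", "body": {
  "moves": [
    {"xyz": [0,0,-0.9],"spin": 0,"jaw": 0},
    {"xyz": [0,0,-0.98],"spin": -0.79,"jaw": 0},
    {"xyz": [-0.66,0.72,0],"spin": 0,"jaw": 0},
    {"xyz": [-0.66,0.72,0],"spin": 0,"jaw": 0},
    {"xyz": [-0.66,0.72,0],"spin": 0,"jaw": 0},
    {"xyz": [-0.66,0.72,0],"spin": 0,"jaw": 0},
    {"xyz": [-0.66,0.72,0],"spin": 0,"jaw": 0},
    {"xyz": [-0.66,0.72,0],"spin": 0,"jaw": 0}
  ]
}}

```text
time_s: 13.1
tool_pos: [0.589, -0.0074, 0.1641]
ee_rot: [-3.142, 0.001, 3.11]
contact_force: [1.0, 0.1, -0.8]
finger_gap: 0.202
grip_force: 58.9
```

Call:
{"method": "apply_moves", "body": {
  "moves": [
    {"xyz": [-0.65,0.72,0],"spin": 0,"jaw": 0},
    {"xyz": [0,0,0.4],"spin": 0,"jaw": 0},
    {"xyz": [0,0,0.5],"spin": 0,"jaw": 0},
    {"xyz": [0,0,0],"spin": 0,"jaw": 0},
    {"xyz": [0,0,0],"spin": 0,"jaw": 0},
    {"xyz": [0,0,0],"spin": 0,"jaw": 0}
  ]
}}

```text
time_s: 13.85
tool_pos: [0.6154, 0.019, 0.1282]
ee_rot: [3.141, 0.001, 3.109]
contact_force: [0.5, -0.1, -0.7]
finger_gap: 0.199
grip_force: 58.9
```

```bash
python3 - <<'E'
from h import *
for _ in range(4): ims,_d=grab_frame('side')
go(.6158,.0201,.107,np.pi-.032)
u=proj('side',[.615,.02,.03]).astype(int)
save(np.clip(cv2.resize(ims[u[1]-40:u[1]+40,u[0]-50:u[0]+50],(700,560),interpolation=2)*1.3,0,255).astype(np.uint8),'over2.png')
E
```

```text
t 14.05 pos [0.6153 0.0195 0.1279] yaw 3.1099 F [ 0.2 -0.3 -1.9] gap 0.19 grip 58.9
spin 0.003 then xyz units [-0.013  0.015  0.523]
```

View pics/over2.png

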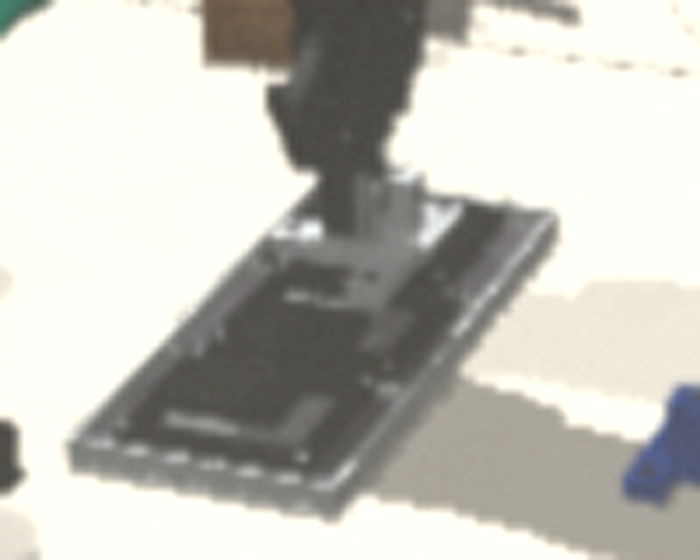

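The side view shows the angle at crop (350,270), short leg to +y, held over the middle nest, with the seated tee behind it. I'll lower it in small steps.

Call:
{"method": "apply_moves", "body": {
  "moves": [
    {"xyz": [-0.015,0.015,0.25],"spin": 0,"jaw": 0},
    {"xyz": [0,0,0.2],"spin": 0,"jaw": 0},
    {"xyz": [0,0,0.05],"spin": 0,"jaw": 0},
    {"xyz": [0,0,0.05],"spin": 0,"jaw": 0},
    {"xyz": [0,0,0.04],"spin": 0,"jaw": 0},
    {"xyz": [0,0,0],"spin": 0,"jaw": 0},
    {"xyz": [0,0,0],"spin": 0,"jaw": 0}
  ]
}}

```text
time_s: 14.92
tool_pos: [0.6159, 0.0202, 0.1041]
ee_rot: [3.142, 0.0, 3.11]
contact_force: [0.4, 0.5, -0.6]
finger_gap: 0.196
grip_force: 58.9
```

```bash
python3 -c "
from h import *
print(sense()['ft_torque'])
go(.6158,.0201,.099,np.pi-.032)"
```

```text
[-0.00636973 -0.03416589 -0.06213498]
t 14.93 pos [0.6159 0.0202 0.1041] yaw 3.11 F [ 0.4  0.5 -0.6] gap 0.196 grip 58.9
spin 0.004 then xyz units [ 0.001 -0.002  0.127]
```

Call:
{"method": "apply_moves", "body": {
  "moves": [
    {"xyz": [0,0,0.05],"spin": 0,"jaw": 0},
    {"xyz": [0,0,0.04],"spin": 0,"jaw": 0},
    {"xyz": [0,0,0.02],"spin": 0,"jaw": 0},
    {"xyz": [0,0,0.02],"spin": 0,"jaw": 0},
    {"xyz": [0,0,0],"spin": 0,"jaw": 0},
    {"xyz": [0,0,0],"spin": 0,"jaw": 0}
  ]
}}

```text
time_s: 15.68
tool_pos: [0.6156, 0.0201, 0.0995]
ee_rot: [3.141, -0.0, 3.11]
contact_force: [-3.9, 0.1, 6.9]
finger_gap: 0.199
grip_force: 60.2
```

Contact at 0.0995 m matches the cavity floor (pick height plus 10 mm). I'll release and retreat.

Call:
{"method": "apply_moves", "body": {
  "moves": [
    {"xyz": [0,0,0],"spin": 0,"jaw": 0.35},
    {"xyz": [0,0,0],"spin": 0,"jaw": 0.45},
    {"xyz": [0,0,0],"spin": 0,"jaw": 0.45},
    {"xyz": [0,0,-0.3],"spin": 0,"jaw": 0.45},
    {"xyz": [0,0,-1],"spin": 0,"jaw": 0.45},
    {"xyz": [0,0,-1],"spin": 0,"jaw": 0.45},
    {"xyz": [0,0,-1],"spin": 0,"jaw": 0.45},
    {"xyz": [1,0.5,0],"spin": 0,"jaw": 0.45}
  ]
}}

```text
time_s: 16.68
tool_pos: [0.5795, 0.0398, 0.2351]
ee_rot: [3.141, 0.009, 3.107]
contact_force: [-1.5, 1.5, -1.4]
finger_gap: 0.449
grip_force: 0.0
```

Call:
{"method": "apply_moves", "body": {
  "moves": [
    {"xyz": [1,0.7,0],"spin": 0,"jaw": 0.45},
    {"xyz": [1,0.9,0],"spin": 0,"jaw": 0.45},
    {"xyz": [0.5,0.9,0],"spin": 0,"jaw": 0.45},
    {"xyz": [0,0.9,0],"spin": 0,"jaw": 0.45},
    {"xyz": [0,0.9,0],"spin": 0,"jaw": 0.45},
    {"xyz": [0,0.9,0],"spin": 0,"jaw": 0.45},
    {"xyz": [0,0,0],"spin": 0,"jaw": 0.45},
    {"xyz": [0,0,0],"spin": 0,"jaw": 0.45}
  ]
}}

```text
time_s: 17.68
tool_pos: [0.4831, 0.2518, 0.2311]
ee_rot: [-3.141, 0.0, 3.11]
contact_force: [0.1, -0.9, -0.9]
finger_gap: 0.451
grip_force: 0.0
```

```bash
python3 - <<'E'
from m import *
im,d=avg('top',3);P=cloud("top",d,(258,144,114,57)).reshape(-1,3)
for y0,y1 in((0,.05),(-.09,-.02)):
    q=P[(P[:,1]>y0)&(P[:,1]<y1)];l=q[(q[:,2]>.036)&(q[:,2]<.07)];print(len(l),l.mean(0),l[:,2].std())
save(np.clip(cv2.resize(im[144:201,258:372],(798,399),interpolation=2)*1.3,0,255).astype(np.uint8),'final.png')
go(.4,.2,.2,3.1)
E
```

```text
66 [0.61475428 0.02127384 0.05059489] 0.002813209629310872
61 [ 0.62173211 -0.04936734  0.05025608] 0.003199582260367187
t 17.82 pos [0.4832 0.2512 0.231 ] yaw 3.1082 F [-0.6 -0.  -0.3] gap 0.451 grip 0.0
spin 0.079 then xyz units [ 2.026 -1.366  0.775]
```

View pics/final.png

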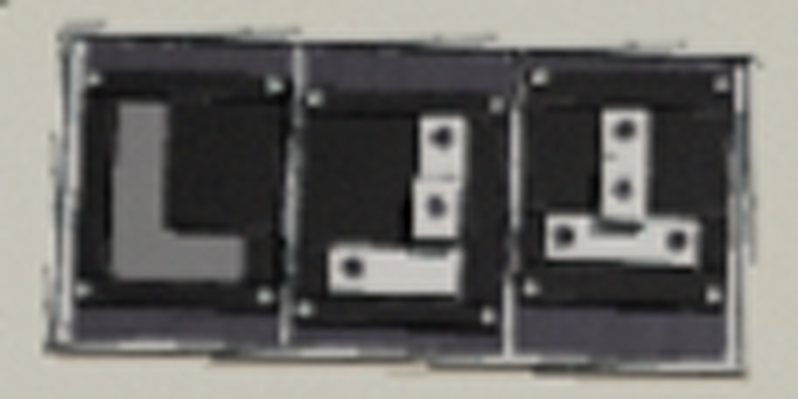

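The final view shows the angle at (435,210) and the tee at (625,190), both inside their cavities with lug tops at about 0.050 m. The mirror nest is empty and the arm is clear, so I'm handing in.

```bash
python3 -c "
from bench import *
print(job_done())"
```

```text
the job is handed in; nothing more can be done
None
```

The tee and angle brackets are both fully home in their own nests, lug up and released, the mirror nest is empty, and I handed the job in at about 18 s of the 69 s limit; the hand-in returned no verdict.

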